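Centre-punch the drill spot on a shelf bracket blank

ROBOT

A 6-joint arm with a two-finger parallel gripper is mounted at the origin on the work surface. World frame = base frame: x ahead of the robot, y to its left, z up, the work surface at z = 0. Lengths are in m, angles in rad, forces in N, time in s.
With the tool pointing down it reaches from about 0.35 to 0.775 m from the base axis. Payload 5.5 kg.
Tool frame: the origin (TCP) lies at the very end of the fingers, on their centre line; the grasp point (between the pads) lies 19 mm behind it (grip_point_offset is the distance from the TCP to the grasp point, in m); z points along the fingers, y is the direction in which the jaws open and shut (so a half turn about z gives the same grasp; the last joint's range is limited). The gripper opens to 85 mm and grips with 20 to 120 N. Pads are 22 mm wide; open, the fingers measure 114 mm over their backs; the gripper's body (76 mm by 85 mm) begins 54 mm behind the grasp point. The pads swing forward as they close: fully open they stand 13 mm farther back than shut.
Start: joints at [1.165, 0.313, 0.046, 1.304, 0, 1.431], TCP at [0.151, 0.555, 0.231] pointing down, gripper open.
Joint ranges: [-2.76, 2.76], [-0.86, 1.69], [-1.03, 1.26], [-2.2, 2.34], [-1.47, 1.5], [-3.14, 3.14]. Speed limits (rad/s): [2.57, 2.57, 3.14, 3.14, 3.14, 3.14].

INTERFACE

Orientations are given as a unit quaternion [w, x, y, z].
In Python, from workcell import * gives the robot as it stands.
- The arm moves only by the shell command python3 -m crank 'ROWS' [OPENING] [FORCE]. ROWS is a JSON object of lists of equal length, an entry for each row: "travel": the shift along the tool's x, y, z in units of 40 mm (1.0 is 40 mm), a list of three; "turn": the turn about the tool's z in rad. In form: {"travel": [[x, y, z], ...], "turn": [turn, ...]}. A call has 1 to 5 rows; each row is the pose to reach, as a shift and turn from the pose commanded when the call began, along the tool's axes at that moment; what a row does not reach only later rows make up. A row lasts 1/12 s, in which the tool goes at most 41.7 mm and 7.16 degrees, less where a joint would pass 70% of its speed; a pose out of reach is approached as far as the arm can. A call with a gripper value outside its range is refused whole. OPENING is the finger opening in mm, from 0 to 85.4, set as the call begins (- or left out, the last holds). The fingers move at their own pace and stop on an object; FORCE is the grip in N (left out, the last holds). Time passes only in rows, so rows that repeat a pose let the fingers close. It gives the time, the measured TCP pose, the force and the opening at its end, in the units of the state.
- get_state(): the state, without advancing time (a new reading comes with each control period).
- read_camera(name): name is "side" or "top" or "wrist"; returns a dict with "image" (400x640x3 uint8, red, green, blue), "K" (3x3 intrinsics, pixels), "R" (3x3) and "t" (3): a world point X has camera coordinates R X + t. Camera axes: x right, y down, z forward; pixel columns grow to the right and rows downward; lengths in m; the calibration is good to about 2 mm. A picture is of the moment at which its call begins. There is no depth.
- hand_in(): hands the job in, once; it reports no verdict.
The state is a dict: "clock": time; "joint_pos": joint angles; "qvel": joint speeds; "tau": joint torques, N m; "tcp_pos": TCP position; "orientation": TCP orientation; "wrist_force": force on the tool from outside, world axes, zero at the start; "ft_torque": the same for the moment, N m; "finger_gap": finger opening in m.
Only numpy, scipy, OpenCV 4.12 (cv2) and the standard library are available. Lean on these libraries where they do the work, as an engineer would, in place of code of your own. Each camera call takes 0.05 s, during which the arm holds its last target. There are 200 camera calls.

TASK

Take the spring-loaded centre punch out of its stand, set its point on the scribed cross of the bracket blank and press straight down until you feel its spring snap, then let up straight away without ramming it. Strike only on the cross, keep the blank lying where it is, and put the punch back fully down in its stand, leaving the glassware alone.

Things in the scene. Friction and masses are not known exactly. Their poses are not given: they have to be found in the camera images.
- punch_grip (a point): Centre of the square grip (16 x 16 mm, 60 mm tall) of an upright steel automatic centre punch, 180 g: the point to grasp. z axis up along the punch, x and y square to the grip's flats. From here: cap 20 mm in diameter 30 to 45 mm above; collar 26 mm in diameter 30 to 35 mm below; round nose sleeve 12 mm in diameter from the collar to 75 mm below.
- punch_nose (a point): Centre of the lower end of the punch's nose sleeve, on its axis 75 mm below punch_grip; z axis up along the punch. A steel point 6 mm in diameter sticks out below it by a setting that differs every time, anywhere from 10 to 24 mm, not known before contact.
- punch_knee (a joint): Hidden spring knee inside the punch (rad): 0 while it holds, over 0.1 once snapped, 0.42 at its hard stop. It holds until the push on the point reaches some 9 to 13 N, then gives way: the push drops by a third to a half while the point slides 2.5 mm into the nose. There it is solid and force shoots up: over 20 N on the blank spoils the point. It resets when let go.
- mark (a point): The drill spot on the blank's upper face: crossing of two black scribed lines 26 mm long inside a 16 mm circle. 30 mm from the plate's centre; x axis along the plate from its centre towards this end, z up.
- blank_mid (a point): Centre of the upper face of the bracket blank, a loose aluminium plate 110 x 42 x 6 mm, about 75 g; x axis along it. A 12 mm hole and a 22 x 8 mm slot are on the half without the cross. It lies on a fixed dark steel bench block 150 x 100 mm, 30 mm tall.
- stand_hole (a point): Centre of the mouth of the hole in the punch's stand, a fixed white block 80 x 80 mm, 68 mm tall. The hole is 18 mm in diameter, right through, chamfered 3 mm. The nose goes in and the collar rests on the block's top, so the nose end lies 40 mm below this point. z axis up.
- bottle_center (a point): Bystander: amber bottle with a blue cap, 48 mm in diameter, 100 mm tall; this point is on its axis 50 mm up.
- beaker_center (a point): Bystander: glass beaker 52 mm in diameter, 70 mm tall; this point is on its axis 35 mm up.
- jar_center (a point): Bystander: small glass jar with a black lid, 44 mm in diameter, 60 mm tall; this point is on its axis 30 mm up.
Not all that is in view belongs to the job. Of the things that look like the part that bears punch_grip, the largest one is meant.

How it is judged:
By the outcome, as a careful person would: the job done as asked, in the order asked, and still so for the second after the job is handed in, with the robot touching nothing.
It also fails if it takes over 72 s, if anything falls off the work surface, if the arm or the gripper's body presses on something with over 40 N, if the wrist force passes 120 N, or if a joint passes its speed limit or range.

## Working session

There is one attempt and no reset: what is moved stays moved. The work goes in short steps, Python scripts to look and compute and a shell command to move; the robot and the scene stay as the last step left them, time stands still between calls to the robot, and variables do not carry over. Pictures are saved under pics/ and viewed, about 8 in all and at most 12, crops included, and the job is handed in when it is done.

```bash
ls; mkdir -p pics; cat > h.py <<'E'
from workcell import *
import numpy as np, cv2
def snap(n,f):
    c=read_camera(n); np.savez('pics/'+f+'.npz',**{k:np.array(c[k]) for k in('image','K','R','t')})
    cv2.imwrite('pics/'+f+'.png',np.array(c['image'])[:,:,::-1]); return c
def load(f): return dict(np.load('pics/'+f+'.npz'))
def proj(c,X):
    p=c['K']@(c['R']@np.array(X,float)+c['t']); return p[:2]/p[2]
def ray(c,u,v,z):
    R=np.array(c['R']);C=-R.T@np.array(c['t']); d=R.T@np.linalg.inv(c['K'])@[u,v,1]
    return C+d*(z-C[2])/d[2]
E
python3 - <<'E'
from h import *
s=get_state(); print(s)
a=snap('side','s0');b=snap('top','t0')
for c in(a,b): print(c['K'],-c['R'].T@c['t'])
E
```

```text
pics
{'clock': 0.0, 'joint_pos': array([ 1.16539956e+00,  3.14008026e-01,  4.49938399e-02,  1.30360570e+00,
       -1.86131936e-05,  1.43121208e+00]), 'qvel': array([-4.12248807e-04, -5.11981379e-04, -1.89044194e-04,  6.64704481e-05,
       -2.02346188e-04,  9.86761136e-04]), 'tau': array([-4.48649007e-05, -4.80628288e+01,  2.98532206e+01,  1.91841857e-02,
       -3.31336578e-04, -7.66178971e-06]), 'tcp_pos': array([0.15085274, 0.55433351, 0.23041061]), 'orientation': array([-2.36424793e-04,  1.32515265e-01,  9.91180545e-01, -8.80642754e-04]), 'wrist_force': array([-0.61145905, -0.53214784,  0.49383288]), 'ft_torque': array([-0.06449739, -0.03794564, -0.00332991]), 'finger_gap': 0.08564016676886584}
[[450.8775893    0.         317.73699001]
 [  0.         450.8775893  202.98489055]
 [  0.           0.           1.        ]] [0.45860643 0.79407189 0.53571261]
[[429.7376561    0.         319.60768851]
 [  0.         429.7376561  196.61804717]
 [  0.           0.           1.        ]] [ 0.46254168 -0.00648988  0.90386645]
```

View pics/s0.png

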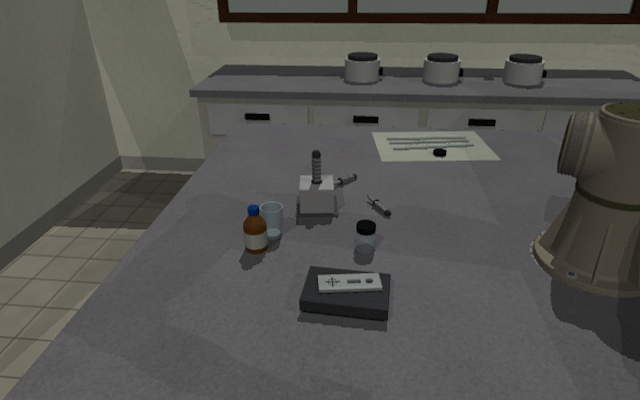

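View pics/t0.png

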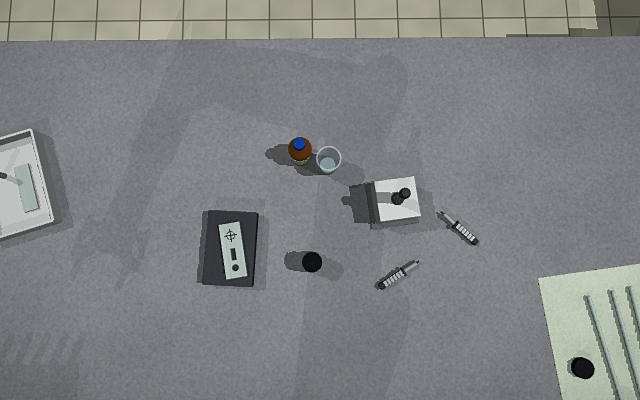

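The pictures show three things that could be the punch: the upright one in the white stand (top 401,195; side 316,167), one lying at top 398,275, and one lying at top 460,228. The upright one in the stand fits the description. The cross is at about top (231,236). Next is a close crop to check this.

```bash
python3 - <<'E'
from h import *
a=load('s0');b=load('t0')
A=cv2.resize(b['image'][165:245,345:485],None,fx=5.6,fy=5.6,interpolation=cv2.INTER_CUBIC)
B=cv2.resize(a['image'][140:225,290:400],None,fx=1,fy=1)
B=cv2.resize(b['image'][200:295,190:265],None,fx=1.7,fy=1.7)
cv2.imwrite('pics/c0.png',A[:,:,::-1])
for n,u,v,z in[('hole/cap',404,193,.178),('cross',231,236,.036),('midplate',233,251,.036),('bottle',299,144,.1),('beaker',328,158,.07),('jar',312,262,.06)]: print(n,ray(b,u,v,z).round(4))
for n,u,v,z in[('cap',316,153,.178),('cross',333,282,.036)]: print(n,ray(a,u,v,z).round(4))
# cross refine: darkest centroid near
E
```

```text
hole/cap [ 0.5676 -0.1612  0.178 ]
cross [0.5053 0.1605 0.036 ]
midplate [0.4753 0.1561 0.036 ]
bottle [0.6765 0.0204 0.1   ]
beaker [ 0.6553 -0.0359  0.07  ]
jar [ 0.4516 -0.0017  0.06  ]
cap [ 0.5612 -0.0826  0.178 ]
cross [0.5047 0.1635 0.036 ]
```

View pics/c0.png

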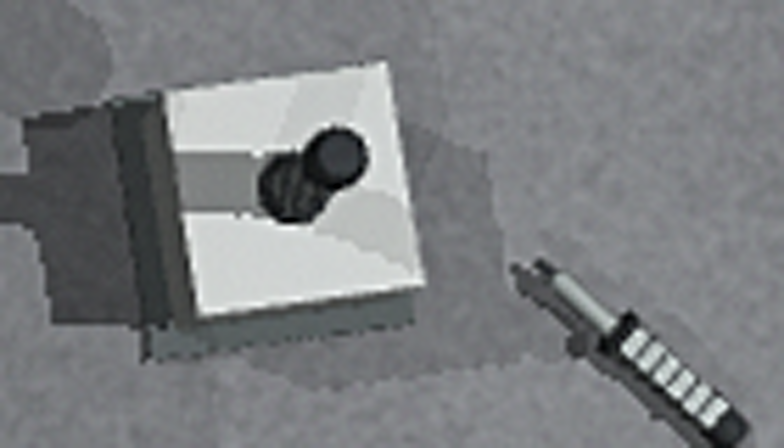

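```bash
python3 - <<'E'
from h import *
a=load('s0');b=load('t0')
f=lambda u,v:(345+u/5.6-.4,165+v/5.6-.4)
print('cap',ray(b,*f(335,157),.148),'collar',ray(b,*f(292,188),.072))
P=[ray(b,*f(*p),.068) for p in[(163,93),(387,62),(425,284),(196,318)]]
print(np.round(P,4),np.mean(P,0)); 
for i in range(4): d=P[(i+1)%4]-P[i]; print(np.linalg.norm(d),np.degrees(np.arctan2(d[1],d[0])))
print('capside',ray(a,316,153,.148))
c0,c1=[ray(b,u,v,.036) for u,v in((229.5,222.5),(235,279))]; print('plate ends',c0,c1)
s=get_state();from scipy.spatial.transform import Rotation as R
q=s['orientation'];M=R.from_quat([*q[1:],q[0]]).as_matrix();print(M.round(3))
w=snap('wrist','w0'); print(w['K'], M.T@(-w['R'].T@w['t']-s['tcp_pos']), (w['R']@M).round(3))
E
```

```text
cap [ 0.57261829 -0.16833067  0.148     ] collar [ 0.57292375 -0.1690802   0.072     ]
[[ 0.6079 -0.1255  0.068 ]
 [ 0.618  -0.2053  0.068 ]
 [ 0.539  -0.2151  0.068 ]
 [ 0.5282 -0.1346  0.068 ]] [ 0.57326888 -0.17013932  0.068     ]
0.08042024946041179 -82.73810454334027
0.07961349967969175 -172.92092066008394
0.08130882282649926 97.65629873480526
0.08018090446896714 6.446764452815534
capside [ 0.56985763 -0.15608159  0.148     ]
plate ends [0.53248098 0.16388597 0.036     ] [0.42020854 0.15139051 0.036     ]
[[-0.965  0.263 -0.001]
 [ 0.263  0.965 -0.002]
 [ 0.    -0.002 -1.   ]]
[[356.37981603   0.         323.75552113]
 [  0.         356.37981603 198.86799317]
 [  0.           0.           1.        ]] [ 0.0746528  -0.00049282 -0.1417596 ] [[-0.     1.    -0.001]
 [-0.955 -0.001 -0.297]
 [-0.297  0.001  0.955]]
```

```bash
D='{"travel":[[-0.7,-0.7,0],[-1.4,-1.4,0],[-2.1,-2.1,0],[-2.8,-2.8,0],[-3.5,-3.5,0]],"turn":[0,0,0,0,0]}'
true
python3 -m crank '{"travel":[[-0.7,-0.7,0],[-1.4,-1.4,0],[-2.1,-2.1,0],[-2.8,-2.8,0],[-3.5,-3.5,0]],"turn":[0,0,0,0,0]}'
python3 -m crank '{"travel":[[-0.7,-0.7,0],[-1.4,-1.4,0],[-2.1,-2.1,0],[-2.8,-2.8,0],[-3.5,-3.5,0]],"turn":[0,0,0,0,0]}'
python3 -m crank '{"travel":[[-0.7,-0.7,0],[-1.4,-1.4,0],[-2.1,-2.1,0],[-2.8,-2.8,0],[-3.5,-3.5,0]],"turn":[0,0,0,0,0]}'
```

```text
clock: 0.57
tcp_pos: [0.2496, 0.3813, 0.231]
orientation: [-0.0, 0.132, 0.991, -0.0]
wrist_force: [0.8, 0.8, 0.1]
finger_gap: 0.0856
clock: 0.98
tcp_pos: [0.348, 0.2094, 0.2313]
orientation: [0.0, 0.132, 0.991, 0.0]
wrist_force: [1.1, 0.5, -0.2]
finger_gap: 0.0855
clock: 1.4
tcp_pos: [0.4464, 0.0373, 0.2313]
orientation: [0.0, 0.133, 0.991, 0.0]
wrist_force: [0.5, 0.1, 0.4]
finger_gap: 0.0856
```

```bash
python3 -m crank '{"travel":[[-0.7,-0.7,0],[-1.4,-1.4,0],[-2.1,-2.1,0],[-2.8,-2.7,0],[-3.5,-3.4,0]],"turn":[0,0,0,0,0]}'
python3 -m crank '{"travel":[[-0.5,-0.4,0.3],[-0.91,-0.74,0.6],[-0.91,-0.74,0.6],[-0.91,-0.74,0.6]],"turn":[0,0,0,0]}'
python3 - <<'E'
from h import *
w=snap('wrist','w1'); 
for n,X in [('cap',(.5726,-.169,.148)),('grip',(.5726,-.169,.103)),('hole',(.5726,-.169,.068))]: print(n,proj(w,X))
E
```

```text
clock: 1.82
tcp_pos: [0.5458, -0.1303, 0.231]
orientation: [-0.0, 0.133, 0.991, 0.0]
wrist_force: [1.2, 0.5, -0.1]
finger_gap: 0.0853
clock: 2.15
tcp_pos: [0.5721, -0.1675, 0.2055]
orientation: [-0.002, 0.133, 0.991, 0.001]
wrist_force: [0.4, -0.7, 0.7]
finger_gap: 0.0854
cap [322.11989799 220.88922634]
grip [322.3014258  198.76630847]
hole [322.40527985 186.10954515]
```

View pics/w1.png

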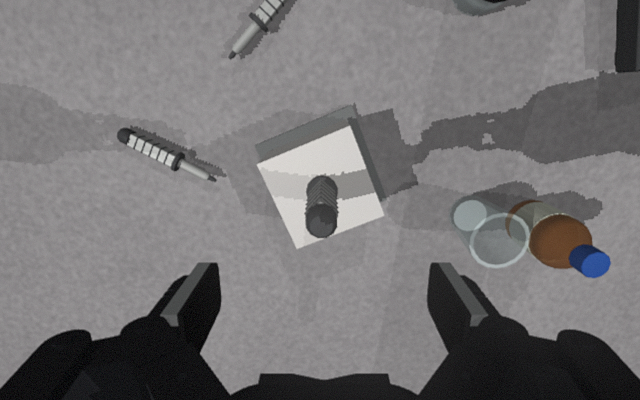

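The wrist view shows the punch upright in the stand. Its cap is at about (321,220), against a predicted (322,221), so the position holds. I'll crop closer to get the yaw of the flats.

```bash
python3 - <<'E'
from h import *
b=load('w1')['image'][165:245,285:360]
A=cv2.resize(b,None,fx=7,fy=7,interpolation=cv2.INTER_CUBIC).astype(float)
A=np.clip(255*(A/255)**.5*1.2,0,255).astype(np.uint8)
cv2.imwrite('pics/c1.png',A[:,:,::-1])
E
```

```text
(no output)
```

View pics/c1.png

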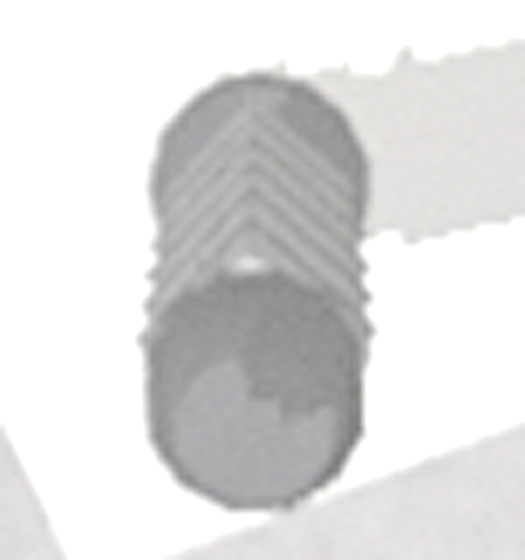

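The near corner of the grip points almost along tool x, about 4° off it. The flats therefore sit at about +41° (0.72 rad) or -49° from the tool. I'll turn +0.72 and check.

```bash
python3 -m crank '{"travel":[[0,0,0],[0,0,0],[0,0,0],[0,0,0],[0,0,0]],"turn":[0.12,0.24,0.36,0.48,0.6]}'
python3 -m crank '{"travel":[[0,0,0],[0,0,0],[0,0,0]],"turn":[0.12,0.12,0.12]}'
python3 - <<'E'
from h import *
s=get_state();print(s['joint_pos'],s['tcp_pos'])
c=snap('wrist','w2')
for n,X in [('cap',(.5726,-.169,.148)),('hole',(.5726,-.169,.068))]: print(n,proj(c,X))
b=c['image'][165:245,285:360]
A=cv2.resize(b,None,fx=7,fy=7,interpolation=cv2.INTER_CUBIC).astype(float)
A=np.clip(255*(A/255)**.5*1.2,0,255).astype(np.uint8)
cv2.imwrite('pics/c2.png',A[:,:,::-1])
E
```

```text
clock: 2.62
tcp_pos: [0.5723, -0.1654, 0.2085]
orientation: [0.0, 0.421, 0.907, 0.0]
wrist_force: [-0.5, 0.1, -0.8]
finger_gap: 0.0857
clock: 2.87
tcp_pos: [0.5725, -0.1658, 0.2082]
orientation: [0.0, 0.471, 0.882, 0.0]
wrist_force: [-0.1, -0.0, -0.8]
finger_gap: 0.0856
[-4.16632078e-01  3.60373156e-01  5.65586460e-02  1.26607442e+00
  1.77168202e-04  5.64527000e-01] [ 0.57248758 -0.16580633  0.20824123]
cap [320.06120898 221.89073695]
hole [320.94690285 186.86937725]
```

View pics/c2.png

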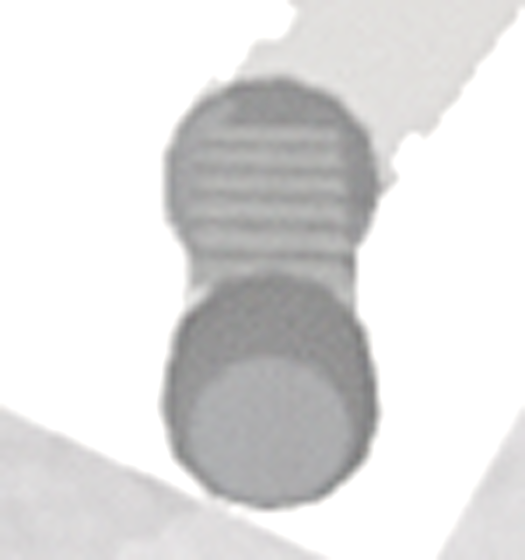

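```bash
python3 -m crank '{"travel":[[-0.09,-0.025,0.7],[-0.09,-0.025,1.5],[-0.09,-0.025,2.3],[-0.09,-0.025,2.8],[-0.09,-0.025,3.1]],"turn":[0,0,0,0,0]}'
python3 -m crank '{"travel":[[0,0,0],[0,0,0],[0,0,0],[0,0,0],[0,0,0]],"turn":[0,0,0,0,0]}' 30 40
python3 -m crank '{"travel":[[0,0,0],[0,0,0],[0,0,0],[0,0,0],[0,0,0]],"turn":[0,0,0,0,0]}' 5 100
```

```text
clock: 3.33
tcp_pos: [0.5719, -0.1692, 0.0804]
orientation: [-0.002, 0.472, 0.882, -0.0]
wrist_force: [-0.4, 0.4, 0.5]
finger_gap: 0.0855
clock: 3.75
tcp_pos: [0.5748, -0.1708, 0.0848]
orientation: [0.001, 0.473, 0.881, 0.0]
wrist_force: [0.8, -0.1, -0.1]
finger_gap: 0.0301
clock: 4.17
tcp_pos: [0.5745, -0.1707, 0.0845]
orientation: [0.001, 0.473, 0.881, 0.0]
wrist_force: [-0.7, 0.9, 5.3]
finger_gap: 0.0147
```

```bash
python3 -m crank '{"travel":[[0,0,0],[0,0,0],[0,0,0]],"turn":[0,0,0]}'
python3 -m crank '{"travel":[[0,0,-0.1],[0,0,-0.4],[0,0,-0.8],[0,0,-1.3],[0,0,-1.8]],"turn":[0,0,0,0,0]}'
python3 -m crank '{"travel":[[0,0,-0.6],[0,0,-1.2],[0,0,-1.8],[0,0,-2.4],[0,0,-2.5]],"turn":[0,0,0,0,0]}'
```

```text
clock: 4.42
tcp_pos: [0.5745, -0.1707, 0.0845]
orientation: [0.001, 0.473, 0.881, 0.0]
wrist_force: [-0.5, 0.1, 5.6]
finger_gap: 0.0149
clock: 4.83
tcp_pos: [0.5728, -0.17, 0.1549]
orientation: [-0.002, 0.473, 0.881, -0.0]
wrist_force: [0.1, -0.9, -2.1]
finger_gap: 0.0147
clock: 5.25
tcp_pos: [0.5751, -0.171, 0.2593]
orientation: [0.003, 0.473, 0.881, 0.0]
wrist_force: [-0.1, 0.3, -0.6]
finger_gap: 0.0144
```

```bash
python3 -m crank '{"travel":[[0.4,0.16,0],[1.2,0.48,0],[2,0.8,0],[2.9,1.18,0],[3.8,1.54,0]],"turn":[0,0,0,0,0]}'
python3 -m crank '{"travel":[[0.9,0.36,0],[1.8,0.73,0],[2.7,1.1,0],[3.5,1.42,0],[4.06,1.64,0]],"turn":[0,0,0,0,0]}'
python3 -m crank '{"travel":[[0,0,0.4],[0,0,0.8],[0,0,1],[0,0,1],[0,0,1]],"turn":[0,0,0,0,0]}'
python3 - <<'E'
from h import *
from scipy.spatial.transform import Rotation as R
s=get_state(); q=s['orientation'];M=R.from_quat([*q[1:],q[0]]).as_matrix();T=s['tcp_pos'];print(T,s['wrist_force'],s['joint_pos'][5])
w=snap('wrist','w3');a=snap('side','s3')
print(-M.T@(w['R'].T@w['t'])-M.T@T)
for d in(.056,.066,.080): print(d,proj(w,T+M@[0,0,d]),proj(a,T+M@[0,0,d]))
print('mark',proj(w,(.5055,.161,.036)),proj(a,(.5055,.161,.036)))
A=cv2.resize(w['image'][60:310,190:450],None,fx=1.5,fy=1.5,interpolation=2)
p=proj(a,(.5055,.161,.1)).astype(int); B=cv2.resize(a['image'][p[1]-75:p[1]+50,p[0]-60:p[0]+70],None,fx=3,fy=3,interpolation=2)
print(p); C=np.hstack([A,B]); C=np.clip(255*(C/255)**.7*1.1,0,255).astype(np.uint8); cv2.imwrite('pics/c3.png',C[:,:,::-1]);print(C.shape)
E
```

```text
clock: 5.67
tcp_pos: [0.5396, -0.0079, 0.253]
orientation: [-0.002, 0.474, 0.881, -0.0]
wrist_force: [0.7, -0.1, -2.3]
finger_gap: 0.0146
clock: 6.08
tcp_pos: [0.5038, 0.165, 0.2533]
orientation: [-0.002, 0.472, 0.882, -0.001]
wrist_force: [-0.1, -0.4, -2.7]
finger_gap: 0.0146
clock: 6.5
tcp_pos: [0.5052, 0.1618, 0.2141]
orientation: [-0.001, 0.473, 0.881, -0.001]
wrist_force: [0.3, -0.3, -2.3]
finger_gap: 0.0146
[0.5052271  0.16178093 0.21409911] [ 0.33642896 -0.33413551 -2.2740835 ] 1.1444215551166803
[ 0.07463167  0.00052693 -0.14176099]
0.056 [322.86825179 220.16245085] [333.48093248 221.80573509]
0.066 [322.90376207 214.44694463] [333.44575189 227.0332587 ]
0.08 [322.94860536 207.22925705] [333.39725016 234.24018698]
mark [323.43238482 174.28118222] [332.67182169 281.06915616]
[332 251]
(375, 780, 3)
```

View pics/c3.png

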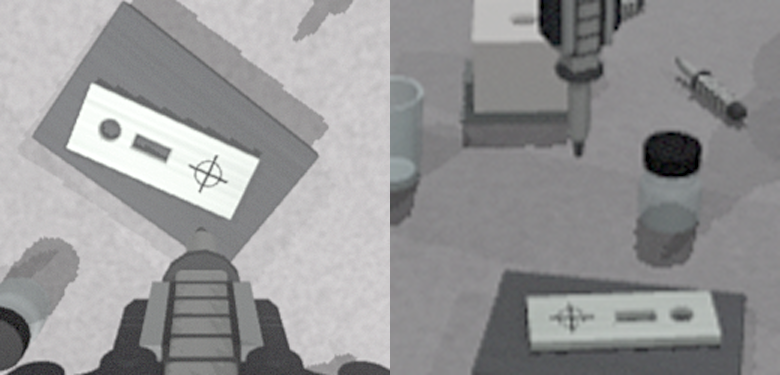

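The punch is held upright. The point is at wrist (325,213) and side (335,228), so it sticks out about 12 mm. The cross is at wrist (329,176) and side (332,282). I'll go to about 10 mm above the plate and compare point and cross close together.

```bash
python3 -m crank '{"travel":[[0,0.05,0.5],[0,0.05,1],[0,0.05,1.5],[0,0.05,2],[0,0.05,2.3]],"turn":[0,0,0,0,0]}'
python3 -m crank '{"travel":[[0,0,0.15],[0,0,0.15],[0,0,0.15],[0,0,0.15]],"turn":[0,0,0,0]}'
python3 - <<'E'
from h import *
from scipy.spatial.transform import Rotation as R
s=get_state(); q=s['orientation'];M=R.from_quat([*q[1:],q[0]]).as_matrix();T=s['tcp_pos'];print(T,s['wrist_force'])
w=snap('wrist','w4');a=snap('side','s4')
for d in(.056,.066,.080): print(d,proj(w,T+M@[0,0,d]),proj(a,T+M@[0,0,d]))
print('mark',proj(w,(.5055,.161,.036)),proj(a,(.5055,.161,.036)))
A=cv2.resize(w['image'][155:255,290:360],None,fx=5.6,fy=5.6,interpolation=2)
B=cv2.resize(a['image'][240:300,305:354],None,fx=8,fy=560/60,interpolation=2)
C=np.hstack([A,B]); C=np.clip(255*(C/255)**.7*1.1,0,255).astype(np.uint8); cv2.imwrite('pics/c4.png',C[:,:,::-1]);print(A.shape,B.shape)
E
```

```text
clock: 7.02
tcp_pos: [0.5078, 0.1626, 0.1222]
orientation: [-0.0, 0.474, 0.881, -0.0]
wrist_force: [-0.8, 0.3, -1.8]
finger_gap: 0.0145
clock: 7.35
tcp_pos: [0.5091, 0.1631, 0.1187]
orientation: [0.001, 0.473, 0.881, 0.001]
wrist_force: [0.4, -0.9, -2.9]
finger_gap: 0.0148
[0.50907327 0.1631033  0.11867244] [ 0.35027403 -0.93761159 -2.88238974]
0.056 [322.86946948 220.20296316] [330.56073502 269.4336789 ]
0.066 [322.90500823 214.48559352] [330.5149611 274.0777076]
0.08 [322.94988748 207.26555042] [330.45179955 280.48581163]
mark [316.43345211 205.56969671] [332.67182169 281.06915616]
(560, 392, 3) (560, 392, 3)
```

View pics/c4.png

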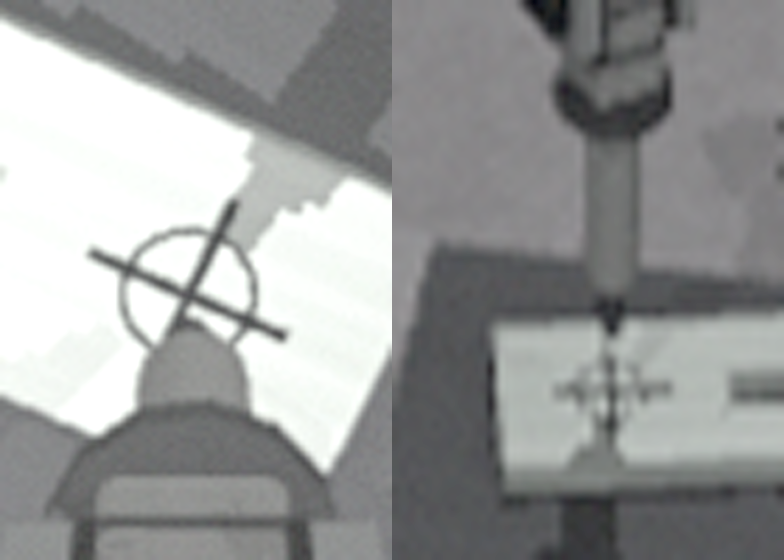

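```bash
python3 - <<'E'
from h import *
from scipy.optimize import least_squares as L
w=load('w4');a=load('s4')
def tri(pw,pa): return L(lambda X:np.r_[proj(w,X)-pw,proj(a,X)-pa],[.5,.16,.04])
r1=tri((323.5,211.4),(332.2,275.5));r2=tri((323.0,206.6),(332.0,281.2))
for r in(r1,r2):print(r.x.round(4),r.fun.round(2))
d=r2.x-r1.x;tx=np.array([-.553,.833]);ty=np.array([.833,.553]);print(d,d[:2]@tx,d[:2]@ty)
for c,p in((w,(323.,206.6)),(a,(332,281.2))): print(ray(c,*p,.036))
print(ray(load('t0'),230.7,235.7,.036)); print(get_state()['tcp_pos'])
E
```

```text
[0.5083 0.1648 0.0517] [-0.35 -0.3  -1.25 -0.36]
[0.5088 0.1634 0.0381] [-0.39 -0.32 -1.3  -0.35]
[ 0.00047408 -0.00133561 -0.01353512] -0.001374732536881212 -0.0003436868359466248
[0.50953199 0.16279795 0.036     ]
[0.50664942 0.16148369 0.036     ]
[0.50589487 0.16109701 0.036     ]
[0.50895424 0.16317779 0.11862123]
```

```bash
python3 -m crank '{"travel":[[-0.035,-0.008,0.08],[-0.035,-0.008,0.16],[-0.035,-0.008,0.24],[-0.035,-0.008,0.24],[-0.035,-0.008,0.24]],"turn":[0,0,0,0,0]}'
python3 - <<'E'
from h import *
s=get_state(); T=s['tcp_pos'];print(T,s['wrist_force'])
w=snap('wrist','w5');a=snap('side','s5')
A=cv2.resize(w['image'][185:235,306:341],None,fx=11.2,fy=11.2,interpolation=2)
B=cv2.resize(a['image'][255:295,314:352],None,fx=10,fy=14,interpolation=2)
C=np.hstack([A,B]); C=np.clip(255*(C/255)**.7*1.1,0,255).astype(np.uint8); cv2.imwrite('pics/c5.png',C[:,:,::-1]);print(A.shape,B.shape)
E
```

```text
clock: 7.87
tcp_pos: [0.5081, 0.1617, 0.1073]
orientation: [-0.0, 0.473, 0.881, -0.0]
wrist_force: [-0.2, -0.4, -3.1]
finger_gap: 0.0148
[0.50809471 0.1616678  0.10727881] [-0.17868853 -0.44891408 -3.08754736]
(560, 392, 3) (560, 380, 3)
```

View pics/c5.png

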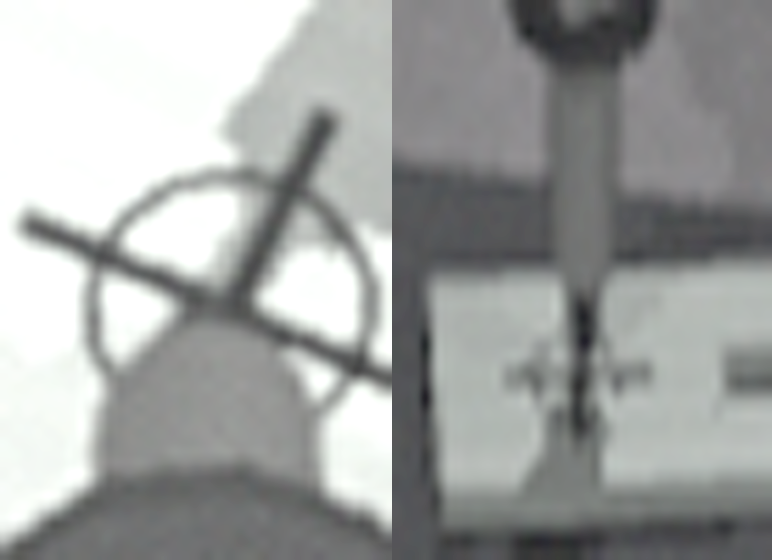

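The point and cross differ by about -0.9 mm in x and +1.2 mm in y (tool frame). The measured TCP motion since the last look agrees with this. I'll correct and check.

```bash
python3 -m crank '{"travel":[[-0.02,0.03,0],[-0.02,0.03,0],[-0.02,0.03,0],[-0.02,0.03,0]],"turn":[0,0,0,0]}'
python3 -c "
from h import *
s=get_state();print(s['tcp_pos'],s['wrist_force'],s['qvel'].round(4)); print((s['tcp_pos'][:2]-[.5096,.1617])@np.array([[-.553,.833],[.833,.553]])*1e3)"
```

```text
clock: 8.3
tcp_pos: [0.51, 0.1617, 0.1078]
orientation: [0.0, 0.473, 0.881, 0.0]
wrist_force: [-0.5, -1.3, -2.1]
finger_gap: 0.0147
[0.51002523 0.16172118 0.10778217] [-0.49546635 -1.29078904 -2.11916357] [-0.0009 -0.0018 -0.0008 -0.0004  0.0005 -0.0002]
[-0.21750955  0.36592335]
```

```bash
python3 -m crank '{"travel":[[0,0,0.0125],[0,0,0.0125],[0,0,0.0125]],"turn":[0,0,0]}' | egrep 'tcp|force'
python3 -m crank '{"travel":[[0,0,0.0125],[0,0,0.0125],[0,0,0.0125]],"turn":[0,0,0]}' | egrep 'tcp|force'
python3 -m crank '{"travel":[[0,0,0.0125],[0,0,0.0125],[0,0,0.0125]],"turn":[0,0,0]}' | egrep 'tcp|force'
python3 -m crank '{"travel":[[0,0,0.0125],[0,0,0.0125],[0,0,0.0125]],"turn":[0,0,0]}' | egrep 'tcp|force'
```

```text
tcp_pos: [0.5098, 0.1617, 0.1072]
wrist_force: [-0.4, -0.5, -2.9]
tcp_pos: [0.5099, 0.1617, 0.1066]
wrist_force: [-0.2, -0.8, -2.9]
tcp_pos: [0.5099, 0.1617, 0.1062]
wrist_force: [0.4, -0.3, -2.5]
tcp_pos: [0.5099, 0.1617, 0.1056]
wrist_force: [0.6, 0.9, -3.7]
```

```bash
python3 -m crank '{"travel":[[0,0,0.0125],[0,0,0.0125],[0,0,0.0125]],"turn":[0,0,0]}' | egrep 'tcp|force'
python3 -m crank '{"travel":[[0,0,0.0125],[0,0,0.0125],[0,0,0.0125]],"turn":[0,0,0]}' | egrep 'tcp|force'
python3 -m crank '{"travel":[[0,0,0.0125],[0,0,0.0125],[0,0,0.0125]],"turn":[0,0,0]}' | egrep 'tcp|force'
```

```text
tcp_pos: [0.5099, 0.1617, 0.1052]
wrist_force: [0.2, 0.1, -2.3]
tcp_pos: [0.5099, 0.1617, 0.1047]
wrist_force: [0.0, 1.0, -3.0]
tcp_pos: [0.5101, 0.1618, 0.1045]
wrist_force: [0.5, 0.8, -0.9]
```

```bash
python3 -m crank '{"travel":[[0,0,0.01],[0,0,0.01],[0,0,0.01]],"turn":[0,0,0]}' | egrep 'tcp|force'
python3 -m crank '{"travel":[[0,0,0.01],[0,0,0.01],[0,0,0.01]],"turn":[0,0,0]}' | egrep 'tcp|force'
```

```text
tcp_pos: [0.5103, 0.1618, 0.1043]
wrist_force: [-0.7, 0.6, 3.9]
tcp_pos: [0.5105, 0.1619, 0.104]
wrist_force: [-0.0, 0.7, 5.5]
```

```bash
python3 -m crank '{"travel":[[0,0,0.006],[0,0,0.006]],"turn":[0,0]}' | egrep 'tcp|force'
python3 -m crank '{"travel":[[0,0,0.006],[0,0,0.006]],"turn":[0,0]}' | egrep 'tcp|force'
```

```text
tcp_pos: [0.5107, 0.1619, 0.104]
wrist_force: [0.3, -0.3, 5.4]
tcp_pos: [0.5108, 0.1619, 0.1039]
wrist_force: [-0.9, 0.4, 7.1]
```

The TCP drifts outward about 0.9 mm under load from arm compliance. I'll let up before the snap, look, and press again with a pre-offset.

```bash
python3 -m crank '{"travel":[[0,0,-0.06],[0,0,-0.08],[0,0,-0.08],[0,0,-0.08]],"turn":[0,0,0,0]}' 
python3 - <<'E'
from h import *
s=get_state(); T=s['tcp_pos'];print(T,s['wrist_force'])
w=snap('wrist','w6');a=snap('side','s6')
A=cv2.resize(w['image'][185:235,306:341],None,fx=11.2,fy=11.2,interpolation=2)
B=cv2.resize(a['image'][255:295,314:352],None,fx=10,fy=14,interpolation=2)
C=np.hstack([A,B]); C=np.clip(255*(C/255)**.7*1.1,0,255).astype(np.uint8); cv2.imwrite('pics/c6.png',C[:,:,::-1])
E
```

```text
clock: 11.22
tcp_pos: [0.5093, 0.1616, 0.1054]
orientation: [-0.001, 0.473, 0.881, -0.0]
wrist_force: [-1.1, -0.5, -3.6]
finger_gap: 0.0148
[0.50927634 0.16155237 0.10540008] [-1.14850224 -0.49413659 -3.57604257]
```

View pics/c6.png

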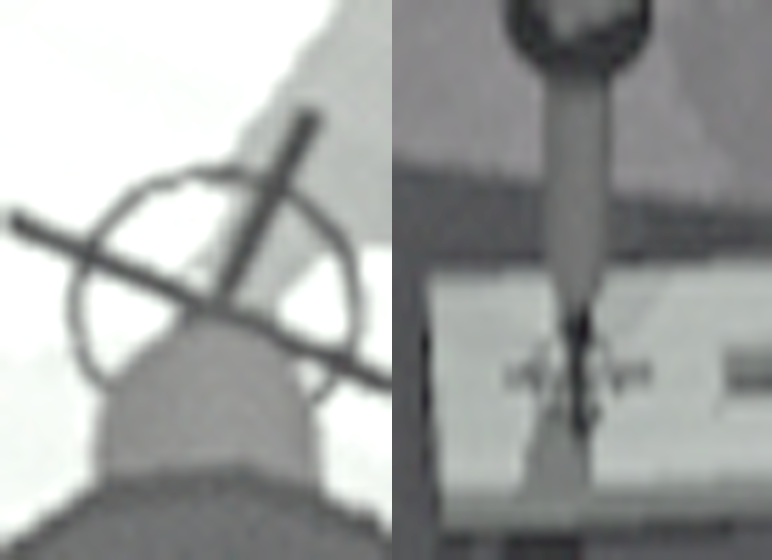

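The blank hasn't moved: its edges sit at the same pixels as before. The point is within about 0.4 mm of the cross, so I'll press from here.

```bash
python3 -m crank '{"travel":[[0,0,0.03],[0,0,0.05],[0,0,0.05]],"turn":[0,0,0]}' | egrep 'tcp|force'
python3 -m crank '{"travel":[[0,0,0.01],[0,0,0.01]],"turn":[0,0]}' | egrep 'tcp|force'
python3 -m crank '{"travel":[[0,0,0.01],[0,0,0.01]],"turn":[0,0]}' | egrep 'tcp|force'
```

```text
tcp_pos: [0.5103, 0.1618, 0.1044]
wrist_force: [-0.7, 0.9, -0.5]
tcp_pos: [0.5104, 0.1619, 0.1042]
wrist_force: [-0.4, 0.4, 1.5]
tcp_pos: [0.5106, 0.1619, 0.104]
wrist_force: [-0.4, 0.6, 4.6]
```

```bash
python3 -m crank '{"travel":[[0,0,-0.05],[0,-0.025,-0.05],[0,-0.025,-0.05]],"turn":[0,0,0]}' | egrep 'tcp|force'
python3 -m crank '{"travel":[[0,0,0.03],[0,0,0.03]],"turn":[0,0]}' | egrep 'tcp|force'
python3 -m crank '{"travel":[[0,0,0.01],[0,0,0.01]],"turn":[0,0]}' | egrep 'tcp|force'
```

```text
tcp_pos: [0.5082, 0.1609, 0.1047]
wrist_force: [-0.1, -0.4, -2.4]
tcp_pos: [0.5094, 0.1613, 0.1043]
wrist_force: [0.1, 1.1, 1.9]
tcp_pos: [0.5095, 0.1614, 0.1041]
wrist_force: [-1.0, 0.8, 3.4]
```

Now on target at (0.5095, 0.1614). Pressing in fine steps.

```bash
python3 -m crank '{"travel":[[0,0,0.01],[0,0,0.01]],"turn":[0,0]}' | egrep 'tcp|force'
python3 -m crank '{"travel":[[0,0,0.006],[0,0,0.006]],"turn":[0,0]}' | egrep 'tcp|force'
python3 -m crank '{"travel":[[0,0,0.006],[0,0,0.006]],"turn":[0,0]}' | egrep 'tcp|force'
```

```text
tcp_pos: [0.5097, 0.1614, 0.104]
wrist_force: [-0.4, 0.7, 5.6]
tcp_pos: [0.5098, 0.1614, 0.1039]
wrist_force: [-0.2, 1.0, 5.8]
tcp_pos: [0.51, 0.1615, 0.1039]
wrist_force: [0.6, 0.4, 6.2]
```

```bash
python3 -m crank '{"travel":[[0,0,0.006],[0,0,0.006]],"turn":[0,0]}' | egrep 'tcp|force'
```

```text
tcp_pos: [0.5102, 0.1615, 0.1038]
wrist_force: [-0.7, 0.6, 7.7]
```

```bash
python3 -m crank '{"travel":[[0,-0.005,0.006],[0,-0.005,0.006]],"turn":[0,0]}' | egrep 'tcp|force'
python3 -m crank '{"travel":[[0,-0.005,0.006],[0,-0.005,0.006]],"turn":[0,0]}' | egrep 'tcp|force'
```

```text
tcp_pos: [0.5101, 0.1615, 0.1037]
wrist_force: [-0.1, 1.0, 8.4]
tcp_pos: [0.5098, 0.1613, 0.1034]
wrist_force: [-0.7, 0.1, 6.1]
```

```bash
python3 -m crank '{"travel":[[0,0,0]],"turn":[0]}' | egrep 'tcp|force'
python3 -m crank '{"travel":[[0,0,0.004]],"turn":[0]}' | egrep 'tcp|force'
```

```text
tcp_pos: [0.5095, 0.1612, 0.1031]
wrist_force: [-0.2, 1.0, 3.9]
tcp_pos: [0.5094, 0.1612, 0.1027]
wrist_force: [-1.1, 0.8, 7.1]
```

The snap showed clearly: the push fell from about 11 N to 6.5 N while the tool sank 1 mm. I'll let up straight away.

```bash
python3 -m crank '{"travel":[[0,0,0]],"turn":[0]}' | egrep 'tcp|force'
python3 -m crank '{"travel":[[0,0,-0.1],[0,0,-0.3],[0,0,-0.5],[0,0,-0.7],[0,0,-0.7]],"turn":[0,0,0,0,0]}'
python3 - <<'E'
from h import *
a=load('s6');b=snap('side','s7')
d=cv2.absdiff(a['image'],b['image'])[270:320,300:395].max(2); print((d>25).sum(), np.argwhere(d>25)[:12].tolist())
E
```

```text
tcp_pos: [0.5094, 0.1612, 0.1027]
wrist_force: [0.1, -0.8, 6.4]
clock: 14.15
tcp_pos: [0.5097, 0.161, 0.1318]
orientation: [0.001, 0.473, 0.881, 0.001]
wrist_force: [1.2, -0.8, -2.0]
finger_gap: 0.0147
90 [[0, 32], [0, 33], [1, 32], [1, 33], [2, 32], [3, 30], [3, 31], [3, 32], [3, 33], [4, 31], [4, 32], [4, 33]]
```

```bash
python3 -m crank '{"travel":[[0,0,-0.6],[0,0,-1.3],[0,0,-2],[0,0,-2.7],[0,0,-3]],"turn":[0,0,0,0,0]}' | egrep 'tcp|force'
python3 -m crank '{"travel":[[-0.4,-0.16,0],[-1.2,-0.48,0],[-2,-0.8,0],[-2.9,-1.18,0],[-3.8,-1.54,0]],"turn":[0,0,0,0,0]}' | egrep 'tcp|force'
python3 -m crank '{"travel":[[-0.9,-0.37,0],[-1.8,-0.75,0],[-2.7,-1.12,0],[-3.5,-1.47,0],[-4.005,-1.677,0]],"turn":[0,0,0,0,0]}' | egrep 'tcp|force'
python3 -m crank '{"travel":[[0,0,0.4],[0,0,0.8],[0,0,1.2],[0,0,1.5],[0,0,1.5]],"turn":[0,0,0,0,0]}'
python3 - <<'E'
from h import *
from scipy.spatial.transform import Rotation as R
s=get_state(); q=s['orientation'];M=R.from_quat([*q[1:],q[0]]).as_matrix();T=s['tcp_pos']
print(M.T@(np.array([.5745,-.1707,.0845])-T)/.04)
w=snap('wrist','w8');b=snap('top','t8');a=snap('side','s8')
print(proj(w,(.5745,-.1707,.068)),proj(w,T+M@[0,0,.070]))
A=cv2.resize(w['image'][120:260,240:400],None,fx=3,fy=3,interpolation=2)
p=proj(a,(.5745,-.1707,.1)).astype(int);B=cv2.resize(a['image'][p[1]-50:p[1]+50,p[0]-35:p[0]+35],None,fx=4,fy=4.2,interpolation=2);print(p)
C=np.hstack([A,B]); C=np.clip(255*(C/255)**.7*1.1,0,255).astype(np.uint8); cv2.imwrite('pics/c8.png',C[:,:,::-1])
E
```

```text
tcp_pos: [0.5099, 0.1611, 0.2536]
wrist_force: [-0.3, 0.3, -2.8]
tcp_pos: [0.5411, -0.001, 0.2497]
wrist_force: [1.1, 0.5, -3.4]
tcp_pos: [0.5739, -0.1742, 0.2491]
wrist_force: [0.3, 0.5, -3.3]
clock: 15.87
tcp_pos: [0.5719, -0.1698, 0.1863]
orientation: [-0.003, 0.473, 0.881, -0.0]
wrist_force: [0.1, 0.8, -3.5]
finger_gap: 0.0147
[-0.0681839   0.05036759  2.5448542 ]
[325.78330274 194.72266668] [322.93192786 212.34063837]
[314 169]
```

View pics/c8.png

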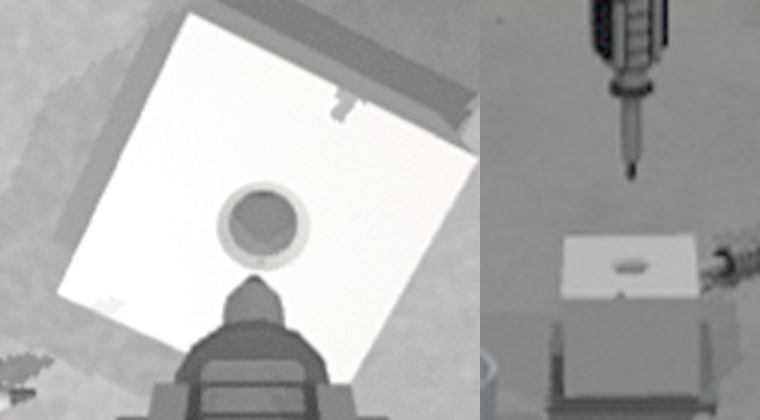

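The point is above the stand and the hole is clear. Hole at wrist (328,194), point at column 325, so about +2.5 mm in y, which agrees with the measured TCP error. I'll correct it on the way down.

```bash
python3 -m crank '{"travel":[[-0.06,0.05,0.3],[-0.06,0.05,0.6],[-0.06,0.05,0.8],[-0.06,0.05,0.9],[-0.06,0.05,0.9]],"turn":[0,0,0,0,0]}' | egrep 'tcp|force'
python3 -m crank '{"travel":[[0,0,0],[0,0,0],[0,0,0]],"turn":[0,0,0]}'
python3 -c "
from h import *
from scipy.spatial.transform import Rotation as R
s=get_state(); q=s['orientation'];M=R.from_quat([*q[1:],q[0]]).as_matrix()
print(M.T@(np.array([.5745,-.1707,.0845])-s['tcp_pos'])/.04)"
```

```text
tcp_pos: [0.5763, -0.171, 0.1527]
wrist_force: [-0.4, -1.6, -2.3]
clock: 16.68
tcp_pos: [0.5773, -0.1715, 0.1547]
orientation: [0.001, 0.473, 0.881, 0.0]
wrist_force: [1.3, -0.1, -2.2]
finger_gap: 0.0146
[ 0.05683451 -0.04869701  1.75500721]
```

```bash
python3 -m crank '{"travel":[[0.06,-0.05,0.1],[0.06,-0.05,0.2],[0.06,-0.05,0.2],[0.06,-0.05,0.2],[0.06,-0.05,0.2]],"turn":[0,0,0,0,0]}' | egrep 'tcp|force'
python3 -m crank '{"travel":[[0,0,0.1],[0,0,0.2],[0,0,0.3],[0,0,0.3],[0,0,0.3]],"turn":[0,0,0,0,0]}' | egrep 'tcp|force'
```

```text
tcp_pos: [0.5738, -0.1704, 0.1459]
wrist_force: [-0.3, -0.6, -2.1]
tcp_pos: [0.5735, -0.1702, 0.1334]
wrist_force: [0.8, 0.4, -2.5]
```

```bash
python3 -m crank '{"travel":[[0,0,0.1],[0,0,0.2],[0,0,0.3],[0,0,0.4],[0,0,0.4]],"turn":[0,0,0,0,0]}' | egrep 'tcp|force'
python3 -m crank '{"travel":[[0,0,0.1],[0,0,0.2],[0,0,0.3],[0,0,0.4],[0,0,0.4]],"turn":[0,0,0,0,0]}' | egrep 'tcp|force'
python3 -m crank '{"travel":[[0,0,0.1],[0,0,0.2],[0,0,0.3],[0,0,0.3],[0,0,0.3]],"turn":[0,0,0,0,0]}' | egrep 'tcp|force'
```

```text
tcp_pos: [0.5732, -0.1701, 0.1167]
wrist_force: [-0.5, 0.2, -3.0]
tcp_pos: [0.5732, -0.1701, 0.1008]
wrist_force: [-0.3, -0.8, -3.0]
tcp_pos: [0.5735, -0.1702, 0.0895]
wrist_force: [-0.3, 0.7, -2.9]
```

```bash
python3 -m crank '{"travel":[[0,0,0.03],[0,0,0.06],[0,0,0.09],[0,0,0.09]],"turn":[0,0,0,0]}' | egrep 'tcp|force'
python3 -m crank '{"travel":[[0,0,0.02],[0,0,0.02],[0,0,0.02]],"turn":[0,0,0]}' | egrep 'tcp|force'
python3 -m crank '{"travel":[[0,0,0.01],[0,0,0.01],[0,0,0.01]],"turn":[0,0,0]}' | egrep 'tcp|force'
```

```text
tcp_pos: [0.5738, -0.1703, 0.0862]
wrist_force: [-1.1, 0.3, -2.7]
tcp_pos: [0.5739, -0.1704, 0.0855]
wrist_force: [1.2, 0.4, -2.7]
tcp_pos: [0.5739, -0.1704, 0.0852]
wrist_force: [-0.3, -1.1, -2.9]
```

```bash
python3 -m crank '{"travel":[[0,0,0.015],[0,0,0.015],[0,0,0.015]],"turn":[0,0,0]}' | egrep 'tcp|force'
python3 -m crank '{"travel":[[0,0,0.015],[0,0,0.015],[0,0,0.015]],"turn":[0,0,0]}' | egrep 'tcp|force'
```

```text
tcp_pos: [0.5739, -0.1704, 0.0846]
wrist_force: [-0.3, -0.6, -2.4]
tcp_pos: [0.5739, -0.1704, 0.0845]
wrist_force: [-1.7, 0.2, 2.6]
```

The collar is seated: force rose at z = 0.0845, the same height as at the grasp. I'll release and back off.

```bash
python3 -m crank '{"travel":[[0,0,0],[0,0,0],[0,0,0],[0,0,0],[0,0,0]],"turn":[0,0,0,0,0]}' 40 | egrep 'force|gap'
python3 -m crank '{"travel":[[0,0,0],[0,0,0],[0,0,0],[0,0,0],[0,0,0]],"turn":[0,0,0,0,0]}' 85 | egrep 'force|gap'
python3 -m crank '{"travel":[[0,0,-0.3],[0,0,-0.9],[0,0,-1.7],[0,0,-2.5],[0,0,-3.2]],"turn":[0,0,0,0,0]}' | egrep 'tcp|force|gap'
python3 -m crank '{"travel":[[0,0,-0.2],[0,0,-0.2],[0,0,-0.2],[0,0,-0.2]],"turn":[0,0,0,0]}'
python3 - <<'E'
from h import *
w=snap('wrist','w9');a=snap('side','s9');b=snap('top','t9')
A=cv2.resize(a['image'][130:330,230:410],None,fx=2.2,fy=2.2,interpolation=2)
a0=load('s0')
B=cv2.resize(a0['image'][130:330,230:410],None,fx=2.2,fy=2.2,interpolation=2)
C=np.hstack([B,A]); C=np.clip(255*(C/255)**.7*1.1,0,255).astype(np.uint8); cv2.imwrite('pics/c9.png',C[:,:,::-1]);print(C.shape)
d=cv2.absdiff(a0['image'],a['image']).max(2)[262:322,295:395];print('blank diff',(d>25).sum(),d.max())
for (x0,x1,y0,y1),n in(((238,290,200,258),'bottle/beaker'),((350,380,215,255),'jar')):
  d=cv2.absdiff(a0['image'],a['image']).max(2)[y0:y1,x0:x1];print(n,(d>25).sum())
E
```

```text
wrist_force: [0.4, -0.1, 0.9]
finger_gap: 0.0401
wrist_force: [0.5, 0.3, -0.3]
finger_gap: 0.085
tcp_pos: [0.5739, -0.1704, 0.2139]
wrist_force: [0.6, -1.2, -0.1]
finger_gap: 0.0848
clock: 21.68
tcp_pos: [0.573, -0.1701, 0.2181]
orientation: [-0.001, 0.473, 0.881, -0.0]
wrist_force: [0.4, 0.2, -0.2]
finger_gap: 0.0849
(440, 792, 3)
blank diff 487 39
bottle/beaker 160
jar 0
```

View pics/c9.png

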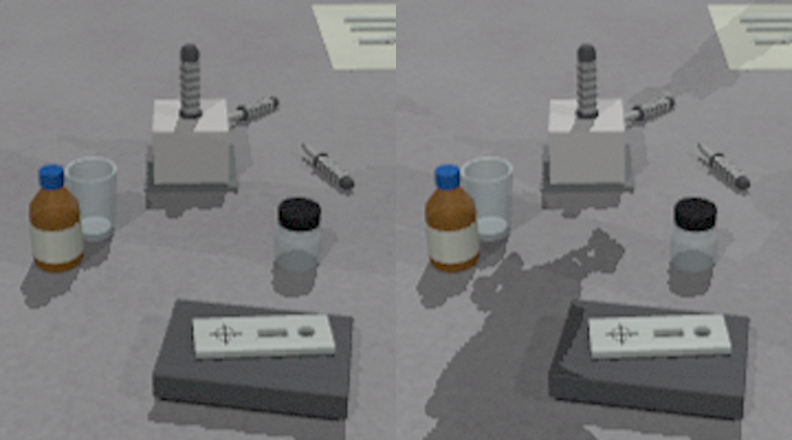

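The before/after side views match: the punch is upright and seated, and the blank, bottle, beaker and jar are where they were. The differences are only the arm's shadow. Handing in.

```bash
python3 -c "
from workcell import *
print(hand_in(), get_state()['clock'])"
```

```text
the job is handed in; nothing more can be done
the job is handed in; nothing more can be done
```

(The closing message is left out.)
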